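# Set the terracotta pots on their matching saucers

### The arm

A 6-joint arm with a two-finger parallel gripper is mounted at the origin on the work surface. World frame = base frame: x ahead of the robot, y to its left, z up, the work surface at z = 0. Lengths are in m, angles in rad, forces in N, time in s.
With the tool pointing down it reaches from about 0.325 to 1 m from the base axis. Payload 5.1 kg.
Tool frame: the origin (TCP) lies midway between the tips of the shut fingers; the grasp point (between the pads) lies 19 mm behind it; z points along the fingers, y is the direction in which the jaws open and shut (so a half turn about z gives the same grasp; the last joint's range is limited). The gripper opens to 85 mm and grips with 20 to 120 N. Pads are 22 mm wide; open, the fingers measure 114 mm over their backs; the gripper's body (76 mm by 85 mm) begins 54 mm behind the grasp point. The pads swing forward as they close: fully open they stand 13 mm farther back than shut.
Start: joints at [-1.312, 0.124, 1.65, -0, 1.367, -0.083], TCP at [0.218, -0.612, 0.231] pointing down, gripper open.
Joint ranges: [-2.61, 2.61], [-1.02, 2.33], [0.03, 2.71], [-1.35, 4.49], [0.32, 2.68], [-2.91, 2.91]. Speed limits (rad/s): [2.57, 2.57, 3.14, 3.14, 3.14, 3.14].

### API

Orientations are given as a unit quaternion [x, y, z, w].
In Python, from station import ctrl gives the robot as it stands.
- The arm moves only by the tool send_rows, never from a script. Its arguments are lists of equal length, an entry for each row: "translation": the shift along the tool's x, y, z in cm, a list of three; "rotation": the turn, a rotation vector about the tool's x, y, z in rad, a list of three; "grip": the closure in counts, from 0 (fully open) to 255 (shut). A call has 1 to 12 rows; each row shifts and turns the pose as measured when the row begins, along the tool's axes as they then stand; what a row does not reach is not made up. A row lasts 1/10 s, in which the tool goes at most 50 mm and 8.59 degrees, less where a joint would pass 70% of its speed; a pose out of reach is approached as far as the arm can. A call with a gripper value outside its range is refused whole. The fingers move at their own pace and stop on an object; "squeeze" is the grip in N (left out, the last holds). Time passes only in rows, so rows that do not move let the fingers close. It gives the time, the measured TCP pose, the force and the opening at its end, in the units of the state.
- ctrl.read_state(): the state, without advancing time (a new reading comes with each control period).
- ctrl.snapshot(name): name is "scene" or "top" or "wrist"; returns the picture (384x512x3 uint8, blue, green, red); there is no depth.
- ctrl.camera_model(name): a dict with "camera_matrix" (3x3 intrinsics, pixels), "rvec" (rotation vector, rad) and "tvec" (3), from world to camera coordinates, as OpenCV has them; the wrist camera has in their place "tool_from_camera" (4x4, takes a point from camera to tool coordinates, whose origin is the TCP and whose axes are the flange's). Camera axes: x right, y down, z forward; pixel columns grow to the right and rows downward; lengths in m; the calibration is good to about 2 mm. A picture is of the moment at which its call begins: read the wrist's pose just before it. camera_model takes no time and is no camera call.
- ctrl.finish_job(): hands the job in, once; it reports no verdict.
The state is a dict: "clock": time; "joint_pos": joint angles; "joint_vel": joint speeds; "tau": joint torques, N m; "tcp_pos": TCP position; "eef_rot": TCP orientation; "wrist_force": force on the tool from outside, world axes, zero at the start; "torque": the same for the moment, N m; "width": finger opening in m.
Only numpy, scipy, OpenCV 4.12 (cv2) and the standard library are available. Lean on these libraries where they do the work, as an engineer would, in place of code of your own. Each camera call takes 0.05 s, during which the arm holds its last target.

### The job

Stand each of the three small terracotta pots upright and well centred on the saucer in the yellow tray that has the same colour as the pot's rim, setting each one down rather than dropping it. Leave the black plastic pots standing where they are, and leave the saucers lying flat on the tray's floor.

Things in the scene. Friction and masses are not known exactly. Their poses are not given: they have to be found in the camera images.
- pot_blue: small empty terracotta (orange-brown) plant pot with a blue rim, standing upright: tapered round body, 42 mm across at the foot and 53 mm at 46 mm height, topped by a blue-painted rim collar 60 to 62 mm across that runs from 44 to 62 mm height (total height 62 mm, mouth about 49 mm). Grip it across the collar. About 120 g. Origin: centre of its underside; z up through the mouth.
- pot_white: small empty terracotta (orange-brown) plant pot with a white rim, standing upright: tapered round body, 42 mm across at the foot and 53 mm at 46 mm height, topped by a white-painted rim collar 60 to 62 mm across that runs from 44 to 62 mm height (total height 62 mm, mouth about 49 mm). Grip it across the collar. About 120 g. Origin: centre of its underside; z up through the mouth.
- pot_green: small empty terracotta (orange-brown) plant pot with a green rim, standing upright: tapered round body, 42 mm across at the foot and 53 mm at 46 mm height, topped by a green-painted rim collar 60 to 62 mm across that runs from 44 to 62 mm height (total height 62 mm, mouth about 49 mm). Grip it across the collar. About 120 g. Origin: centre of its underside; z up through the mouth.
- saucer_blue: round blue drip saucer lying loose on the floor of the yellow tray: 80 mm across at the foot, 90 mm at the rim, 12 mm high, floor 5 mm thick, flat inside for 70 mm across, about 120 g. Origin: centre of its underside; z up. A pot seated in it has its underside 5 mm above this origin.
- saucer_white: round white drip saucer lying loose on the floor of the yellow tray: 80 mm across at the foot, 90 mm at the rim, 12 mm high, floor 5 mm thick, flat inside for 70 mm across, about 120 g. Origin: centre of its underside; z up. A pot seated in it has its underside 5 mm above this origin.
- saucer_green: round green drip saucer lying loose on the floor of the yellow tray: 80 mm across at the foot, 90 mm at the rim, 12 mm high, floor 5 mm thick, flat inside for 70 mm across, about 120 g. Origin: centre of its underside; z up. A pot seated in it has its underside 5 mm above this origin.
- black_blue: black plastic plant pot with a blue rim, the same shape and size as the terracotta pots but with a black body and inside, 60 g; it is to be left alone. Origin: centre of its underside; z up.
- black_white: black plastic plant pot with a white rim, the same shape and size as the terracotta pots but with a black body and inside, 60 g; it is to be left alone. Origin: centre of its underside; z up.
- black_green: black plastic plant pot with a green rim, the same shape and size as the terracotta pots but with a black body and inside, 60 g; it is to be left alone. Origin: centre of its underside; z up.
- tray: yellow plastic seedling tray, fixed to the counter: open box 140 mm (its x) by 360 mm (its y) and 30 mm high, walls and floor 4 mm thick, holding the three saucers in a row along its y, about 110 mm apart, in any order. Origin: centre of its underside.

How it is judged:
At the end, for the whole second after the job is handed in: Each terracotta pot upright (0.1 rad), at rest, on the floor of the saucer of its rim's colour, centred within 12 mm, underside 3 to 8 mm above the saucer's; each saucer flat (0.08 rad), at rest, on the tray's floor; each black pot upright (0.1 rad), within 25 mm of its start (horizontal distance between pot_blue and saucer_blue below 0.012 m and z of pot_blue in the frame of saucer_blue between 0.003 and 0.008 m and angle between each of pot_blue, pot_white, pot_green, black_blue, black_white, black_green's own z axis and vertical below 0.1 rad and linear speed of each of pot_blue, saucer_blue, pot_white, saucer_white, pot_green, saucer_green below 0.02 m/s and angular speed of each of pot_blue, pot_white, pot_green below 0.2 rad/s and angle between each of saucer_blue, saucer_white, saucer_green's own z axis and vertical below 0.08 rad and z of saucer_blue in the frame of tray between 0.002 and 0.008 m and horizontal distance between pot_white and saucer_white below 0.012 m and z of pot_white in the frame of saucer_white between 0.003 and 0.008 m and z of saucer_white in the frame of tray between 0.002 and 0.008 m and horizontal distance between pot_green and saucer_green below 0.012 m and z of pot_green in the frame of saucer_green between 0.003 and 0.008 m and z of saucer_green in the frame of tray between 0.002 and 0.008 m and distance of each of black_blue, black_white, black_green from where it was at the start of the episode below 0.025 m); the robot touches nothing.
It fails at once if a terracotta pot is dropped, or knocked, so that it moves faster than 0.7 m/s out of the fingers (a fall of about 25 mm) ((contact force between the fingers and pot_blue below 0.05 N and linear speed of pot_blue above 0.7 m/s) or (contact force between the fingers and pot_white below 0.05 N and linear speed of pot_white above 0.7 m/s) or (contact force between the fingers and pot_green below 0.05 N and linear speed of pot_green above 0.7 m/s)).
It fails at once if a black pot is moved more than 25 mm or tipped by more than 0.3 rad (distance of any of black_blue, black_white, black_green from where it was at the start of the episode above 0.025 m or angle between any of black_blue, black_white, black_green's own z axis and vertical above 0.3 rad).
It also fails if it takes over 75 s, if anything falls off the work surface, if the arm or the gripper's body presses on something with over 40 N, if the wrist force passes 120 N, or if a joint passes its speed limit or range.

## Working session

There is one attempt and no reset: what is moved stays moved. The work goes in short steps, Python scripts to look and compute and a tool call to move; the robot and the scene stay as the last step left them, time stands still between calls to the robot, and variables do not carry over. Pictures are saved under pics/ and viewed, and the job is handed in when it is done.

Besides the shell and the picture viewer there is one more tool, called after "Call:" as a command line: name --argument value ..., lists and objects as JSON in quotes. send_rows: Moves the arm, as the interface text tells. Its arguments: {"type":"object","properties":{"translation":{"type":"array"},"rotation":{"type":"array"},"grip":{"type":"array"},"squeeze":{"type":"number"}},"required":["translation","rotation","grip"]}

```bash
ls; mkdir -p pics; python3 - <<'E'
from station import ctrl
import cv2
for n in ("top","scene"):
    cv2.imwrite(f"pics/{n}0.png",ctrl.snapshot(n)); print(ctrl.camera_model(n))
print(ctrl.read_state()); print(ctrl.camera_model("wrist"))
E
```

```text
pics
{'camera_matrix': array([[397.67713866,   0.        , 252.72102991],
       [  0.        , 397.67713866, 188.48821234],
       [  0.        ,   0.        ,   1.        ]]), 'rvec': array([ 2.09534771, -2.14569434,  0.18865196]), 'tvec': array([0.02467452, 0.55010104, 1.07715394])}
{'camera_matrix': array([[363.37392173,   0.        , 253.90122854],
       [  0.        , 363.37392173, 184.70548701],
       [  0.        ,   0.        ,   1.        ]]), 'rvec': array([ 2.06198844,  1.59064433, -0.48177339]), 'tvec': array([-0.14832006, -0.41667136,  1.16634686])}
{'clock': 0.1, 'joint_pos': array([-1.31161234e+00,  1.24454117e-01,  1.65153355e+00,  6.21795305e-06,
        1.36749210e+00, -8.25587565e-02]), 'joint_vel': array([-0.0009197 , -0.00096725, -0.00265678, -0.00051699, -0.00041292,
        0.00170918]), 'tau': array([-1.18397520e-04, -4.24928784e+01, -3.66654325e+01, -9.50377807e-05,
        3.90648507e-03,  2.24908071e-06]), 'tcp_pos': array([ 0.21769297, -0.61188136,  0.23016902]), 'eef_rot': array([ 9.85436641e-01,  1.70040399e-01, -8.01873926e-05, -9.40150325e-04]), 'wrist_force': array([-0.121106  , -0.20800364, -0.19297101]), 'torque': array([-0.06920355, -0.02068081,  0.03616787]), 'width': 0.08521471752520697}
{'camera_matrix': array([[280.46056138,   0.        , 254.06669366],
       [  0.        , 280.46056138, 191.25825929],
       [  0.        ,   0.        ,   1.        ]]), 'tool_from_camera': array([[-7.59193256e-04, -9.60464097e-01, -2.78402843e-01,
         7.11146755e-02],
       [ 9.99999349e-01, -9.66383669e-04,  6.06976761e-04,
        -1.20144805e-04],
       [-8.52023347e-04, -2.78402201e-01,  9.60464205e-01,
        -1.42892930e-01],
       [ 0.00000000e+00,  0.00000000e+00,  0.00000000e+00,
         1.00000000e+00]])}
```

View pics/top0.png

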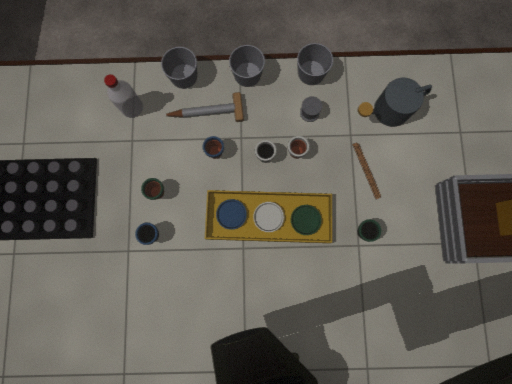

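View pics/scene0.png

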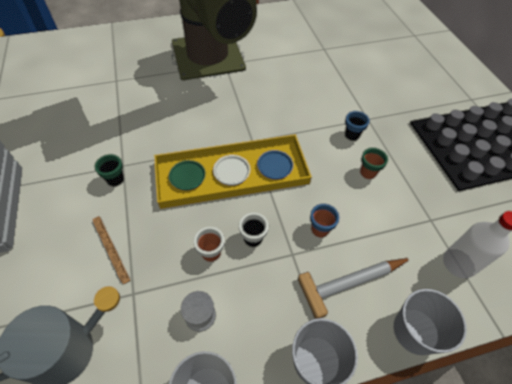

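```bash
cat > h.py <<'E'
from station import ctrl
import cv2, numpy as np
from scipy.spatial.transform import Rotation as R
from scipy.optimize import minimize
def cam(n):
    m=ctrl.camera_model(n)
    K=m["camera_matrix"]
    if "rvec" in m: return K,cv2.Rodrigues(m["rvec"])[0],np.array(m["tvec"]).ravel()
    s=ctrl.read_state(); T=np.eye(4); T[:3,:3]=R.from_quat(s["eef_rot"]).as_matrix(); T[:3,3]=s["tcp_pos"]
    W=np.linalg.inv(T@m["tool_from_camera"]); return K,W[:3,:3],W[:3,3]
def proj(c,P):
    K,Rm,t=c; q=(np.atleast_2d(P)@Rm.T+t)@K.T; return q[:,:2]/q[:,2:]
def ray(c,uv,z):
    K,Rm,t=c; d=Rm.T@np.linalg.solve(K,[uv[0],uv[1],1]); o=-Rm.T@t; return o+d*(z-o[2])/d[2]
A=np.linspace(0,2*np.pi,60,endpoint=False)
def circ(x,y,z,r): return np.c_[x+r*np.cos(A),y+r*np.sin(A),0*A+z]
def blob(mask,uv,rad):
    m=np.zeros_like(mask); cv2.circle(m,tuple(int(v) for v in uv),rad,255,-1); m&=mask
    cs,_=cv2.findContours(m,cv2.RETR_EXTERNAL,cv2.CHAIN_APPROX_NONE)
    return cv2.convexHull(max(cs,key=cv2.contourArea))
def fit(c,hull,rings,z0):
    "rings [(z,r)], hull of projected rings vs. hull seen: match centroid"
    M=cv2.moments(hull); cen=np.array([M['m10'],M['m01']])/M['m00']
    xy=ray(c,cen,z0)[:2]
    for _ in range(5):
        h=cv2.convexHull(proj(c,np.vstack([circ(*xy,z,r) for z,r in rings])).astype(np.float32))
        m=cv2.moments(h); p=np.array([m['m10'],m['m01']])/m['m00']
        xy=xy+ray(c,cen,z0)[:2]-ray(c,p,z0)[:2]
    return xy,cv2.contourArea(hull)/cv2.contourArea(h)
COL=[(.044,.030),(.062,.031)]
E
python3 - <<'E'
import cv2
t=cv2.imread('pics/top0.png')
cv2.imwrite('pics/c1.png',cv2.resize(t[125:255,125:390],None,fx=3,fy=3,interpolation=cv2.INTER_NEAREST))
h=cv2.cvtColor(t,cv2.COLOR_BGR2HSV)
for x,y in [(213,147),(298,147),(152,189),(265,151),(147,233),(369,230)]:
    print((x,y));print([tuple(int(v) for v in h[y,x+d]) for d in range(-14,15,2)])
for x,y in [(232,213),(270,217),(307,220)]: print(h[y,x],h[y,x+12],h[y,x-12])
E
```

```text
(213, 147)
[(19, 26, 137), (23, 16, 130), (103, 72, 82), (7, 51, 45), (8, 94, 49), (8, 113, 45), (3, 109, 54), (7, 135, 64), (8, 130, 63), (5, 131, 64), (8, 148, 76), (178, 65, 59), (102, 62, 62), (25, 22, 71), (20, 29, 80)]
(298, 147)
[(21, 23, 76), (21, 29, 113), (23, 15, 138), (12, 43, 77), (8, 125, 55), (7, 129, 65), (7, 133, 65), (8, 141, 67), (6, 149, 91), (6, 139, 75), (7, 129, 71), (14, 62, 91), (20, 17, 134), (19, 26, 78), (18, 35, 72)]
(152, 189)
[(30, 21, 132), (25, 22, 130), (74, 80, 54), (45, 16, 32), (8, 99, 49), (11, 110, 44), (9, 125, 43), (10, 128, 60), (8, 137, 67), (7, 126, 69), (9, 138, 63), (16, 86, 62), (71, 64, 44), (26, 25, 70), (18, 17, 75)]
(265, 151)
[(18, 30, 126), (22, 23, 124), (21, 13, 137), (15, 16, 64), (36, 47, 27), (23, 35, 29), (15, 38, 27), (23, 35, 29), (23, 33, 31), (70, 27, 28), (15, 21, 24), (20, 14, 55), (20, 17, 133), (19, 28, 74), (19, 28, 74)]
(147, 233)
[(18, 24, 128), (103, 30, 101), (104, 75, 51), (120, 9, 28), (8, 35, 29), (174, 55, 23), (45, 34, 30), (30, 22, 23), (0, 28, 27), (10, 28, 27), (0, 0, 26), (106, 93, 66), (108, 71, 47), (20, 32, 71), (30, 26, 79)]
(369, 230)
[(18, 25, 122), (35, 26, 58), (65, 83, 52), (56, 54, 38), (12, 47, 27), (30, 20, 26), (40, 59, 26), (100, 25, 31), (30, 18, 28), (30, 51, 25), (30, 10, 25), (60, 42, 36), (72, 78, 49), (53, 34, 67), (23, 41, 75)]
[106 117  83] [106 103  72] [107 117  85]
[ 21  17 147] [ 13  14 132] [ 20  11 144]
[68 88 58] [66 73 49] [67 91 59]
```

View pics/c1.png

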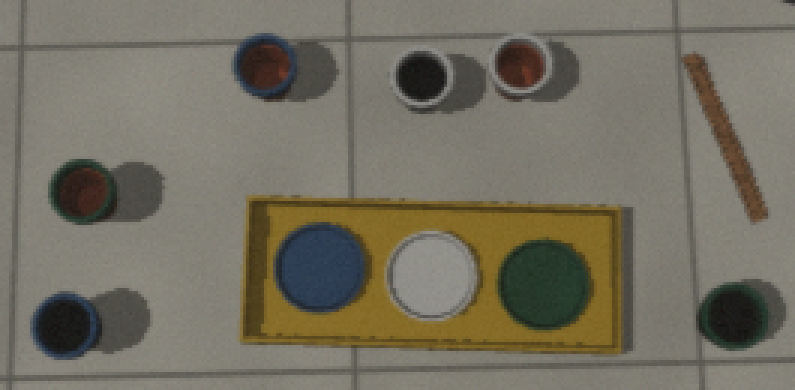

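```bash
python3 - <<'E'
from h import *
t=cv2.imread('pics/top0.png');c=cam("top")
s=cv2.resize(t,None,fx=4,fy=4,interpolation=cv2.INTER_CUBIC)
h=cv2.cvtColor(s,cv2.COLOR_BGR2HSV)
H,S,V=[h[...,i].astype(int) for i in range(3)]
terr=((H<16)&(S>75)|(V<45))
blu=(H>95)&(H<125)&(S>40); grn=(H>45)&(H<90)&(S>40); wht=(S<22)&(V>100)
dark=(V<45)
u8=lambda m:(m*255).astype(np.uint8)
sau=[('blue',(232,213),blu,22),('white',(270,217),None,22),('green',(307,220),grn,22)]
def sh(hull): return ((hull.astype(np.float32)+.5)/4-.5)
for n,p,m in [('blue',(213,147),blu),('white',(298,147),None),('green',(152,189),grn),('Kwhite',(265,151),None),('Kblue',(147,233),blu),('Kgreen',(369,230),grn)]:
    res=[]
    if m is not None:
        hu=sh(blob(u8(m),(p[0]*4,p[1]*4),56)); res.append(fit(c,hu,COL,.06))
    mm=dark if n[0]=='K' else terr
    hu=sh(blob(cv2.morphologyEx(u8(mm),cv2.MORPH_OPEN,np.ones((5,5))),(p[0]*4,p[1]*4),38)); res.append(fit(c,hu,[(.062,.0245)],.062))
    print(n,[(np.round(a,4),round(b,2)) for a,b in res])
for n,p,m,_ in sau:
    m=m if m is not None else ~((H>16)&(H<30)&(S>80))
    hu=sh(blob(u8(m),(p[0]*4,p[1]*4),80)); xy,b=fit(c,hu,[(.016,.045)],.016); print('saucer',n,np.round(xy,4),round(b,2))
m=u8((H>16)&(H<32)&(S>80)); hu=sh(blob(m,(270*4,216*4),300)); r=cv2.minAreaRect(hu); b=cv2.boxPoints(r); print(np.round([ray(c,q,.03)[:2] for q in b],3))
E
```

```text
blue [(array([0.6765, 0.1234]), 0.9), (array([0.6751, 0.1237]), 0.88)]
white [(array([ 0.668 , -0.1211]), 0.79)]
green [(array([0.5573, 0.2969]), 0.88), (array([0.5566, 0.2973]), 1.0)]
Kwhite [(array([ 0.6584, -0.0263]), 0.77)]
Kblue [(array([0.4308, 0.3095]), 0.91), (array([0.4305, 0.309 ]), 0.94)]
Kgreen [(array([ 0.425, -0.308]), 0.91), (array([ 0.425 , -0.3058]), 0.99)]
saucer blue [0.4844 0.076 ] 0.89
saucer white [ 0.474  -0.0316] 0.97
saucer green [ 0.4628 -0.1392] 0.88
[[ 0.412  0.153]
 [ 0.556  0.149]
 [ 0.536 -0.221]
 [ 0.393 -0.208]]
```

```bash
cat > go.py <<'E'
# usage: go.py x y z yaw_deg -> remaining move in tool axes
import sys
from h import *
s=ctrl.read_state(); T=R.from_quat(s["eef_rot"]); M=T.as_matrix()
print("t",round(s["clock"],2),"tcp",np.round(s["tcp_pos"],4),"yaw",round(np.degrees(np.arctan2(M[1,0],M[0,0])),2),"q",np.round(s["joint_pos"],2),"w",round(s["width"],4),"F",np.round(s["wrist_force"],1))
x,y,z,yaw=map(float,sys.argv[1:5]); a=np.radians(yaw)
G=np.array([[np.cos(a),np.sin(a),0],[np.sin(a),-np.cos(a),0],[0,0,-1]])
d=np.array([x,y,z])-s["tcp_pos"]
print("rotvec tool",np.round((T.inv()*R.from_matrix(G)).as_rotvec(),4))
print("cm now axes",np.round(M.T@d*100,2)," cm after turn",np.round(G.T@d*100,2))
E
python3 go.py 0.668 -0.121 0.20 90
```

```text
t 0.1 tcp [ 0.2177 -0.6119  0.2302] yaw 19.58 q [-1.31  0.12  1.65  0.    1.37 -0.08] w 0.0852 F [-0.1 -0.2 -0.2]
rotvec tool [-0.0015 -0.0013 -1.2291]
cm now axes [ 58.88 -31.15   3.09]  cm after turn [49.09 45.03  3.02]
```

Call:
send_rows --translation '[[0,0,0],[0,0,0],[0,0,0],[0,0,0],[0,0,0],[0,0,0],[0,0,0],[0,0,0],[0,0,0],[0,0,0]]' --rotation '[[0,0,-0.135],[0,0,-0.135],[0,0,-0.135],[0,0,-0.135],[0,0,-0.135],[0,0,-0.135],[0,0,-0.135],[0,0,-0.135],[0,0,-0.135],[0,0,0]]' --grip '[0,0,0,0,0,0,0,0,0,0]' --squeeze 40

```text
clock: 1.1
tcp_pos: [0.2167, -0.6082, 0.2223]
eef_rot: [0.694, 0.72, 0.004, -0.006]
wrist_force: [0.3, 1.0, 0.7]
width: 0.0855
```

```bash
python3 go.py 0.668 -0.121 0.20 90
```

```text
t 1.1 tcp [ 0.2167 -0.6082  0.2223] yaw 92.04 q [-1.31  0.13  1.66 -0.    1.37 -1.35] w 0.0855 F [0.3 1.  0.7]
rotvec tool [-0.0036 -0.0144  0.0356]
cm now axes [47.05 46.84  2.75]  cm after turn [48.72 45.13  2.23]
```

Call:
send_rows --translation '[[3.4,3.4,0],[3.4,3.4,0],[3.4,3.4,0],[3.4,3.4,0],[3.4,3.4,0],[3.4,3.4,0],[3.4,3.4,0],[3.4,3.4,0],[3.4,3.4,0],[3.4,3.4,0],[3.4,3.4,0],[3.4,3.4,0]]' --rotation '[[0,-0.015,0.035],[0,0,0],[0,0,0],[0,0,0],[0,0,0],[0,0,0],[0,0,0],[0,0,0],[0,0,0],[0,0,0],[0,0,0],[0,0,0]]' --grip '[0,0,0,0,0,0,0,0,0,0,0,0]'

```text
clock: 2.3
tcp_pos: [0.6418, -0.1964, 0.2166]
eef_rot: [0.726, 0.688, -0.002, -0.002]
wrist_force: [0.4, -1.9, 1.3]
width: 0.0854
```

```bash
python3 go.py 0.668 -0.121 0.18 90
```

```text
t 2.3 tcp [ 0.6418 -0.1964  0.2166] yaw 86.97 q [-0.38  0.18  1.61 -0.    1.36 -0.32] w 0.0854 F [ 0.4 -1.9  1.3]
rotvec tool [-0.0064 -0.0002 -0.0528]
cm now axes [7.67 2.24 3.65]  cm after turn [7.54 2.62 3.66]
```

Call:
send_rows --translation '[[2.6,0.8,1.2],[2.6,0.8,1.2],[2.4,0.7,1.2],[0,0,0],[0,0,0]]' --rotation '[[0,0,-0.05],[0,0,0],[0,0,0],[0,0,0],[0,0,0]]' --grip '[0,0,0,0,0]'

```text
clock: 2.8
tcp_pos: [0.6706, -0.1118, 0.1773]
eef_rot: [0.71, 0.705, -0.002, -0.003]
wrist_force: [0.0, -0.5, 0.5]
width: 0.0859
```

```bash
python3 go.py 0.668 -0.121 0.028 90; python3 - <<'E'
from h import *
import pickle
c=cam("wrist");i=ctrl.snapshot("wrist");cv2.imwrite("pics/w1.png",i);pickle.dump(c,open("pics/w1.pkl","wb"))
for z,r in COL: 
    for q in proj(c,circ(.668,-.121,z,r)): cv2.circle(i,tuple(int(v) for v in q),1,(0,0,255),-1)
cv2.imwrite("pics/w1o.png",i)
E
```

```text
t 2.8 tcp [ 0.6706 -0.1118  0.1773] yaw 89.59 q [-0.24  0.23  1.62 -0.    1.3  -0.24] w 0.0859 F [ 0.  -0.5  0.5]
rotvec tool [-0.0074 -0.0012 -0.0071]
cm now axes [-0.94 -0.14 14.93]  cm after turn [-0.92 -0.26 14.93]
```

View pics/w1o.png

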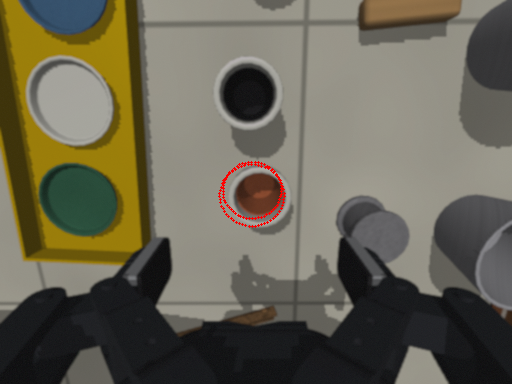

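```bash
cat > wf.py <<'E'
from h import *
# wrist fit helpers; masks on 2x upscaled image
def masks(img,k=3):
    s=cv2.resize(img,None,fx=k,fy=k,interpolation=cv2.INTER_CUBIC); h=cv2.cvtColor(s,cv2.COLOR_BGR2HSV)
    H,S,V=[h[...,i].astype(int) for i in range(3)]
    d=dict(terr=((H<16)|(H>175))&(S>85), blu=(H>95)&(H<125)&(S>50), grn=(H>45)&(H<90)&(S>50), wht=(S<22)&(V>105), dark=V<45, notyel=~((H>16)&(H<32)&(S>90)))
    return {n:cv2.morphologyEx((m*255).astype(np.uint8),cv2.MORPH_OPEN,np.ones((5,5))) for n,m in d.items()}
def wfit(c,ms,name,xy,rings,rad,k=3):
    p=proj(c,[[xy[0],xy[1],rings[-1][0]]])[0]
    hu=(blob(ms[name],p*k,int(rad*k)).astype(np.float32)+.5)/k-.5
    return *fit(c,hu,rings,rings[-1][0]),hu
MOUTH=[(.062,.0245)]; SAU=[(.016,.045)]
E
python3 - <<'E'
from wf import *
import pickle
i=cv2.imread("pics/w1.png");c=pickle.load(open("pics/w1.pkl","rb"));ms=masks(i)
for n,m,xy,rg,rad in [("pw mouth","terr",(.671,-.121),MOUTH,30),("Kw","dark",(.662,-.026),MOUTH,30),("sw","notyel",(.475,-.032),SAU,48),("sg","grn",(.463,-.139),SAU,48)]:
    a,b,hu=wfit(c,ms,m,xy,rg,rad); print(n,np.round(a,4),round(b,2)); cv2.polylines(i,[np.int32(hu)],True,(0,0,255))
cv2.imwrite("pics/w1p.png",i)
E
```

```text
pw mouth [ 0.6749 -0.1194] 0.79
Kw [ 0.6654 -0.0279] 0.8
sw [ 0.4783 -0.0315] 0.99
sg [ 0.4676 -0.1389] 0.94
```

View pics/w1p.png

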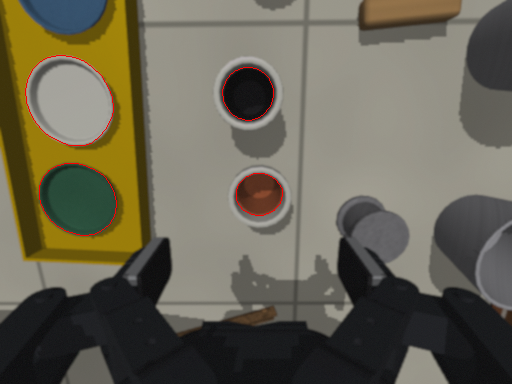

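Call:
send_rows --translation '[[-0.9,0.2,2.5],[0,0,3],[0,0,3],[0,0,2],[0,0,0]]' --rotation '[[-0.007,0,0],[0,0,0],[0,0,0],[0,0,0],[0,0,0]]' --grip '[0,0,0,0,0]'

```text
clock: 3.35
tcp_pos: [0.674, -0.1285, 0.0749]
eef_rot: [0.714, 0.7, 0.002, 0.004]
wrist_force: [-0.5, 0.3, -0.7]
width: 0.0854
```

```bash
python3 go.py 0.6725 -0.120 0.028 90
```

```text
t 3.35 tcp [ 0.674  -0.1285  0.0749] yaw 88.86 q [-0.27  0.33  1.69  0.    1.12 -0.25] w 0.0854 F [-0.5  0.3 -0.7]
rotvec tool [ 0.0086  0.0021 -0.0198]
cm now axes [ 0.85 -0.21  4.68]  cm after turn [ 0.85 -0.15  4.69]
```

Call:
send_rows --translation '[[0.8,-0.2,0.7],[0,0,2],[0,0,1.5],[0,0,0]]' --rotation '[[0.005,0,-0.015],[0,0,0],[0,0,0],[0,0,0]]' --grip '[0,0,0,0]'

```text
clock: 3.75
tcp_pos: [0.6751, -0.1227, 0.0371]
eef_rot: [0.71, 0.704, 0.002, 0.005]
wrist_force: [0.1, -0.5, -0.2]
width: 0.0855
```

```bash
python3 go.py 0.6725 -0.120 0.028 90;  python3 - <<'E'
from h import *
cv2.imwrite("pics/w2.png",ctrl.snapshot("wrist"));cv2.imwrite("pics/s2.png",ctrl.snapshot("scene"))
E
```

```text
t 3.75 tcp [ 0.6751 -0.1227  0.0371] yaw 89.56 q [-0.26  0.37  1.7  -0.    1.06 -0.25] w 0.0855 F [ 0.1 -0.5 -0.2]
rotvec tool [ 0.0111  0.0041 -0.0076]
cm now axes [ 0.27 -0.27  0.91]  cm after turn [ 0.27 -0.26  0.91]
```

View pics/w2.png

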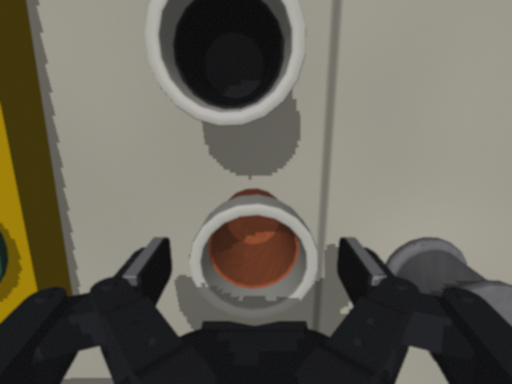

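View pics/s2.png

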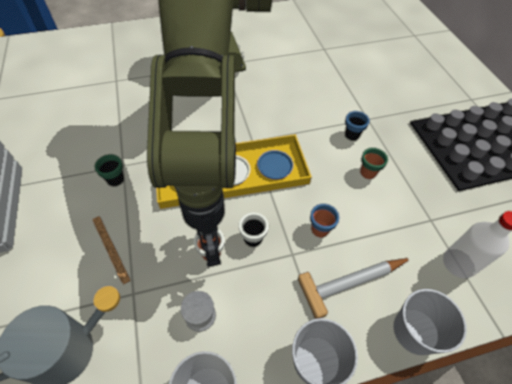

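Call:
send_rows --translation '[[0.3,0,0.5],[0,0,0.4],[0,0,0],[0,0,0],[0,0,0],[0,0,0],[0,0,0]]' --rotation '[[0.01,0.004,0],[0,0,0],[0,0,0],[0,0,0],[0,0,0],[0,0,0],[0,0,0]]' --grip '[0,0,60,120,200,255,255]'

```text
clock: 4.55
tcp_pos: [0.6789, -0.1202, 0.0341]
eef_rot: [0.71, 0.705, 0.002, 0.004]
wrist_force: [-0.4, 0.8, -0.5]
width: 0.0604
```

```bash
python3 go.py 0.675 -0.120 0.10 90
```

```text
t 4.55 tcp [ 0.6789 -0.1202  0.0341] yaw 89.59 q [-0.25  0.38  1.69  0.    1.06 -0.25] w 0.0604 F [-0.4  0.8 -0.5]
rotvec tool [ 0.0086  0.0021 -0.0071]
cm now axes [ 0.   -0.33 -6.6 ]  cm after turn [ 0.02 -0.39 -6.59]
```

Call:
send_rows --translation '[[0,0,-1],[0,0,-2.5],[0,0,-3],[0,0,-3],[0,0,-3],[0,0,-2],[0,0,0]]' --rotation '[[0,0,0],[0,0,0],[0,0,0],[0,0,0],[0,0,0],[0,0,0],[0,0,0]]' --grip '[255,255,255,255,255,255,255]'

```text
clock: 5.25
tcp_pos: [0.6764, -0.1195, 0.1853]
eef_rot: [0.71, 0.705, 0.002, 0.002]
wrist_force: [0.3, -0.0, -1.0]
width: 0.0606
```

```bash
python3 go.py 0.478 -0.13 0.15 90
```

```text
t 5.25 tcp [ 0.6764 -0.1195  0.1853] yaw 89.58 q [-0.25  0.23  1.61  0.    1.3  -0.25] w 0.0606 F [ 0.3 -0.  -1. ]
rotvec tool [ 0.0058  0.0011 -0.0073]
cm now axes [ -1.19 -19.86   3.42]  cm after turn [ -1.05 -19.84   3.53]
```

Call:
send_rows --translation '[[-0.2,-4,0.6],[-0.2,-4,0.6],[-0.2,-4,0.6],[-0.2,-4,0.6],[-0.2,-3.5,0.6],[0,0,0],[0,0,0]]' --rotation '[[0.005,0,-0.007],[0,0,0],[0,0,0],[0,0,0],[0,0,0],[0,0,0],[0,0,0]]' --grip '[255,255,255,255,255,255,255]'

```text
clock: 5.95
tcp_pos: [0.4716, -0.1278, 0.1457]
eef_rot: [0.707, 0.707, -0.002, -0.003]
wrist_force: [0.8, -0.3, -1.1]
width: 0.0602
```

```bash
cat > snapw.py <<'E'
import sys,pickle
from wf import *
n=sys.argv[1]; c=cam("wrist"); i=ctrl.snapshot("wrist"); cv2.imwrite(f"pics/{n}.png",i); pickle.dump(c,open(f"pics/{n}.pkl","wb")); ms=masks(i)
items=dict(sb=("blu",(.4885,.076),SAU,50),sw=("notyel",(.4785,-.0315),SAU,50),sg=("grn",(.4675,-.139),SAU,50),
 pb=("terr",(.679,.1235),MOUTH,40),pg=("terr",(.560,.297),MOUTH,40),bb=("dark",(.433,.309),MOUTH,32))
for k in sys.argv[2:]:
    a,b,hu=wfit(c,ms,*items[k]); print(k,np.round(a,4),round(b,2)); cv2.polylines(i,[np.int32(hu)],True,(0,0,255))
cv2.imwrite(f"pics/{n}p.png",i)
E
python3 go.py 0.478 -0.0315 0.10 90; python3 snapw.py w3 sw sb; 
```

```text
t 5.95 tcp [ 0.4716 -0.1278  0.1457] yaw 90.04 q [-0.37 -0.17  2.08 -0.    1.23 -0.37] w 0.0602 F [ 0.8 -0.3 -1.1]
rotvec tool [-0.0063 -0.0018  0.0006]
cm now axes [9.62 0.68 4.59]  cm after turn [9.63 0.64 4.57]
sw [ 0.4782 -0.0331] 0.94Traceback (most recent call last):
  File "snapw.py", line 7, in <module>
    a,b,hu=wfit(c,ms,*items[k]); print(k,np.round(a,4),round(b,2)); cv2.polylines(i,[np.int32(hu)],True,(0,0,255))
           ~~~~^^^^^^^^^^^^^^^^
  File "wf.py", line 10, in wfit
    hu=(blob(ms[name],p*k,int(rad*k)).astype(np.float32)+.5)/k-.5
        ~~~~^^^^^^^^^^^^^^^^^^^^^^^^^
  File "h.py", line 20, in blob
    return cv2.convexHull(max(cs,key=cv2.contourArea))
                          ~~~^^^^^^^^^^^^^^^^^^^^^^^^
ValueError: max() iterable argument is empty
```

View pics/w3.png

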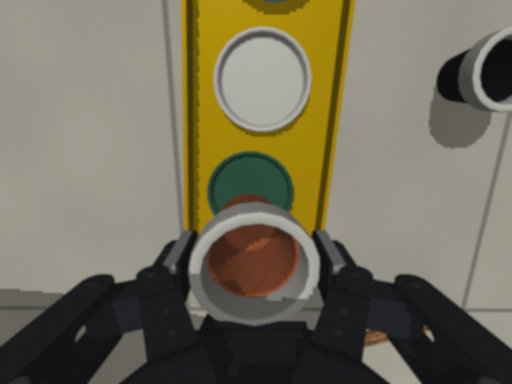

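```bash
cat > held.py <<'E'
# held pot offset: held.py pic tcpx tcpy tcpz grasp_tcpz
import sys,pickle
from wf import *
n=sys.argv[1]; x,y,z,gz=map(float,sys.argv[2:6]); i=cv2.imread(f"pics/{n}.png"); c=pickle.load(open(f"pics/{n}.pkl","rb")); ms=masks(i)
zm=z+.062-gz
a,b,hu=wfit(c,ms,"terr",(x,y),[(zm,.0245)],65); print("pot-tcp mm",np.round((a-[x,y])*1000,1),round(b,2))
for r in (.0245,.031): cv2.polylines(i,[np.int32(proj(c,circ(*a,zm,r)))],True,(255,0,0))
cv2.polylines(i,[np.int32(hu)],True,(0,255,0))
cv2.imwrite(f"pics/{n}h.png",i)
E
python3 -c "
import pickle
from h import *
pickle.dump(cam('wrist'),open('pics/w3.pkl','wb'))"
python3 held.py w3 .4716 -.1278 .1457 .0341
```

```text
pot-tcp mm [-0.   3.4] 0.66
```

View pics/w3h.png

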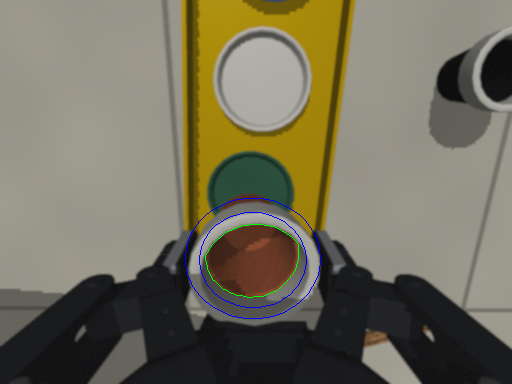

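Call:
send_rows --translation '[[3,0.2,0.5],[3,0.2,1],[2.6,0.2,1],[0.8,0,1],[0,0,0],[0,0,0]]' --rotation '[[0,0,0],[0,0,0],[0,0,0],[0,0,0],[0,0,0],[0,0,0]]' --grip '[255,255,255,255,255,255]'

```text
clock: 6.6
tcp_pos: [0.4845, -0.0317, 0.1115]
eef_rot: [0.707, 0.708, -0.001, -0.001]
wrist_force: [-0.1, 0.4, -1.2]
width: 0.0607
```

```bash
python3 go.py 0.478 -0.033 0.043 90
```

```text
t 6.6 tcp [ 0.4845 -0.0317  0.1115] yaw 90.09 q [-0.18 -0.14  2.12 -0.    1.16 -0.18] w 0.0607 F [-0.1  0.4 -1.2]
rotvec tool [-0.0022 -0.      0.0016]
cm now axes [-0.13 -0.64  6.85]  cm after turn [-0.13 -0.65  6.85]
```

Call:
send_rows --translation '[[-0.1,-0.6,1],[0,0,1.5],[0,0,1.5],[0,0,0.5],[0,0,0],[0,0,0]]' --rotation '[[0,0,0],[0,0,0],[0,0,0],[0,0,0],[0,0,0],[0,0,0]]' --grip '[255,255,255,255,255,255]'

```text
clock: 7.2
tcp_pos: [0.4792, -0.0376, 0.066]
eef_rot: [0.709, 0.706, -0.0, 0.001]
wrist_force: [-0.5, -0.9, -0.5]
width: 0.0608
```

```bash
python3 go.py 0.478 -0.033 0.043 90;python3 go.py 0.478 -0.033 0.043 90|head -1; python3 -c "
from h import *
cv2.imwrite('pics/s4.png',cv2.resize(ctrl.snapshot('scene')[100:260,120:340],None,fx=3,fy=3)); cv2.imwrite('pics/w4.png',ctrl.snapshot('wrist'))"
```

```text
t 7.2 tcp [ 0.4792 -0.0376  0.066 ] yaw 89.77 q [-0.19 -0.09  2.16 -0.    1.07 -0.18] w 0.0608 F [-0.5 -0.9 -0.5]
rotvec tool [ 0.001   0.002  -0.0039]
cm now axes [ 0.46 -0.12  2.3 ]  cm after turn [ 0.46 -0.12  2.3 ]
t 7.2 tcp [ 0.4792 -0.0376  0.066 ] yaw 89.77 q [-0.19 -0.09  2.16 -0.    1.07 -0.18] w 0.0608 F [-0.5 -0.9 -0.5]
```

View pics/s4.png

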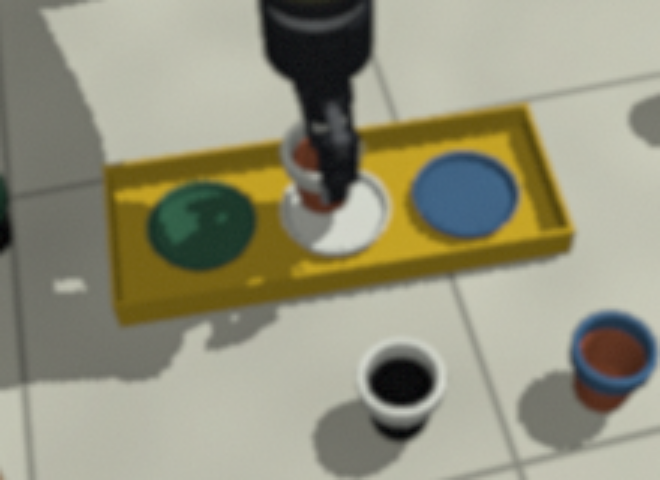

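View pics/w4.png

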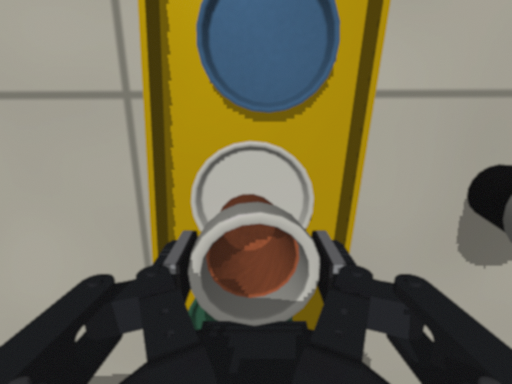

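```bash
python3 - <<'E'
from h import *
c=cam("wrist")
for y in (-.037,-.035,-.033,-.031,-.029):
    for x in (.476,.478):
        p=proj(c,circ(x,y,.016,.045)); print(x,y,np.round(p.min(0)),np.round(p.max(0)))
s=ctrl.read_state()['tcp_pos']
for dy in (0,.002): 
    p=proj(c,circ(s[0],s[1]+dy,s[2]+.028,.031)); print(dy,p.min(0),p.max(0))
E
```

```text
0.476 -0.037 [187. 148.] [310. 264.]
0.478 -0.037 [190. 148.] [313. 264.]
0.476 -0.035 [187. 145.] [310. 262.]
0.478 -0.035 [190. 145.] [313. 262.]
0.476 -0.033 [187. 142.] [310. 260.]
0.478 -0.033 [189. 142.] [313. 260.]
0.476 -0.031 [186. 139.] [311. 258.]
0.478 -0.031 [189. 139.] [313. 258.]
0.476 -0.029 [186. 136.] [311. 255.]
0.478 -0.029 [189. 136.] [313. 255.]
0 [186.10657825 205.7105513 ] [320.00420743 324.1923722 ]
0.002 [185.79082243 201.32083321] [320.27236772 320.83566466]
```

Call:
send_rows --translation '[[0.4,-0.1,0.7],[0,0,0.7],[0,0,0.3],[0,0,0]]' --rotation '[[0,0,0],[0,0,0],[0,0,0],[0,0,0]]' --grip '[255,255,255,255]'

```text
clock: 7.7
tcp_pos: [0.4795, -0.0332, 0.0494]
eef_rot: [0.708, 0.706, 0.001, 0.003]
wrist_force: [-0.3, 0.2, 1.0]
width: 0.0603
```

```bash
python3 go.py 0.4785 -0.033 0.043 90
```

```text
t 7.7 tcp [ 0.4795 -0.0332  0.0494] yaw 89.81 q [-0.18 -0.06  2.17 -0.    1.03 -0.18] w 0.0603 F [-0.3  0.2  1. ]
rotvec tool [ 0.0047  0.0026 -0.0034]
cm now axes [ 0.02 -0.1   0.64]  cm after turn [ 0.02 -0.1   0.64]
```

Call:
send_rows --translation '[[0,-0.1,0.3],[0,0,0.2]]' --rotation '[[0.003,0,0],[0,0,0]]' --grip '[255,255]'

```text
clock: 7.9
tcp_pos: [0.4786, -0.0331, 0.0442]
eef_rot: [0.708, 0.706, -0.0, 0.002]
wrist_force: [0.3, 0.1, 0.1]
width: 0.0606
```

Call:
send_rows --translation '[[0,0,0.2],[0,0,0]]' --rotation '[[0,0,0],[0,0,0]]' --grip '[255,255]'

```text
clock: 8.1
tcp_pos: [0.4791, -0.0333, 0.0432]
eef_rot: [0.708, 0.706, -0.0, 0.002]
wrist_force: [0.7, -0.0, -1.0]
width: 0.0605
```

Call:
send_rows --translation '[[0,0,0.2],[0,0,0]]' --rotation '[[0,0,0],[0,0,0]]' --grip '[255,255]'

```text
clock: 8.3
tcp_pos: [0.4798, -0.0336, 0.0434]
eef_rot: [0.708, 0.706, -0.001, 0.002]
wrist_force: [-1.5, 0.0, -1.4]
width: 0.0599
```

Call:
send_rows --translation '[[0,0,0.2],[0,0,0]]' --rotation '[[0,0,0],[0,0,0]]' --grip '[255,255]'

```text
clock: 8.5
tcp_pos: [0.4806, -0.0339, 0.0432]
eef_rot: [0.708, 0.706, -0.001, 0.002]
wrist_force: [0.6, -0.1, -0.6]
width: 0.0605
```

Call:
send_rows --translation '[[0,-0.2,0.5],[0,0,0]]' --rotation '[[0,0,0],[0,0,0]]' --grip '[255,255]'

```text
clock: 8.7
tcp_pos: [0.4821, -0.0347, 0.0438]
eef_rot: [0.708, 0.706, 0.001, 0.004]
wrist_force: [0.3, 0.9, -1.6]
width: 0.0604
```

```bash
python3 go.py 0.4785 -0.033 0.043 90; python3 -c "
from h import *
s=ctrl.read_state();print(s['tau'],s['joint_pos'],s['torque'])
cv2.imwrite('pics/s5.png',cv2.resize(ctrl.snapshot('scene')[100:260,120:340],None,fx=3,fy=3)); cv2.imwrite('pics/w5.png',ctrl.snapshot('wrist'))
s=ctrl.read_state();print(s['tcp_pos'],s['wrist_force'],s['joint_pos'])"
```

```text
t 8.7 tcp [ 0.4821 -0.0347  0.0438] yaw 89.86 q [-0.18 -0.05  2.17 -0.    1.01 -0.18] w 0.0604 F [ 0.3  0.9 -1.6]
rotvec tool [ 0.0071  0.0052 -0.0024]
cm now axes [ 0.17 -0.36  0.08]  cm after turn [ 0.17 -0.36  0.08]
[-3.25063585e-03 -2.98433250e+01 -3.21995258e+01 -2.40454118e-02
  1.42902886e-01 -5.87570048e-04] [-0.18068974 -0.05058149  2.16966285 -0.00457048  1.01459582 -0.17585976] [-0.03531804  0.00388714 -0.02721183]
[ 0.48180898 -0.03459356  0.04290046] [1.41885356 0.46157374 5.22250564] [-0.18067539 -0.04967363  2.17056065 -0.00450226  1.01287985 -0.17584706]
```

View pics/s5.png

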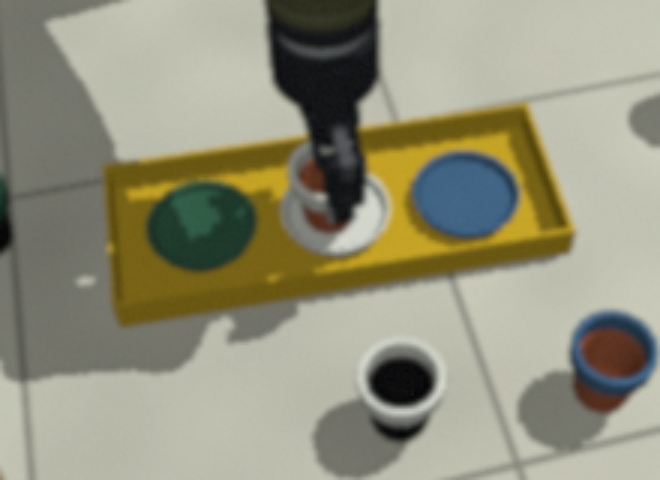

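View pics/w5.png

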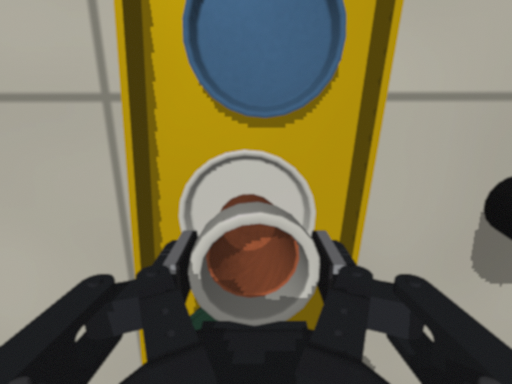

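Call:
send_rows --translation '[[0,0,0],[0,0,0],[0,0,0],[0,0,0],[0,0,0]]' --rotation '[[0,0,0],[0,0,0],[0,0,0],[0,0,0],[0,0,0]]' --grip '[200,120,60,0,0]'

```text
clock: 9.3
tcp_pos: [0.4803, -0.0344, 0.0407]
eef_rot: [0.708, 0.706, -0.0, 0.003]
wrist_force: [-0.4, -0.0, -0.3]
width: 0.0855
```

```bash
python3 go.py 0.478 -0.033 0.19 90; python3 -c "
from h import *
cv2.imwrite('pics/w6.png',ctrl.snapshot('wrist'))"
```

```text
t 9.3 tcp [ 0.4803 -0.0344  0.0407] yaw 89.86 q [-0.18 -0.05  2.17 -0.    1.01 -0.18] w 0.0855 F [-0.4 -0.  -0.3]
rotvec tool [ 0.004   0.0046 -0.0025]
cm now axes [  0.07  -0.17 -14.93]  cm after turn [  0.14  -0.23 -14.93]
```

View pics/w6.png

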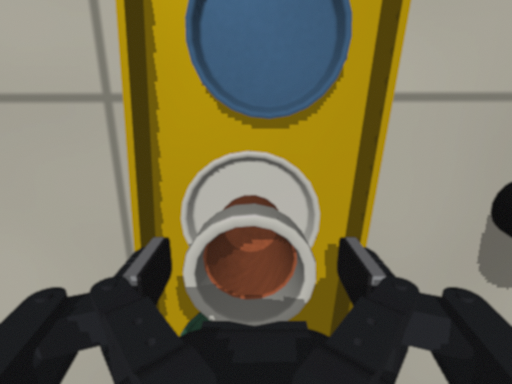

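Call:
send_rows --translation '[[0,0,-1],[0,0,-3],[0,0,-4],[0,0,-4],[0,0,-2.5],[2.4,3.2,0],[2.4,3.2,0],[2.4,3.2,0],[2.4,3.2,0],[2.4,3.2,0],[2.4,3.2,0],[0,0,0]]' --rotation '[[0,0,0],[0,0,0],[0,0,0],[0,0,0],[0,0,0],[0,0,0],[0,0,0],[0,0,0],[0,0,0],[0,0,0],[0,0,0],[0,0,0]]' --grip '[0,0,0,0,0,0,0,0,0,0,0,0]'

```text
clock: 10.55
tcp_pos: [0.6792, 0.1152, 0.2005]
eef_rot: [0.709, 0.705, 0.003, 0.006]
wrist_force: [-0.2, -0.5, -0.5]
width: 0.0852
```

Call:
send_rows --translation '[[0,0,0]]' --rotation '[[0,0,0]]' --grip '[0]'

```text
clock: 10.65
tcp_pos: [0.6795, 0.1157, 0.2005]
eef_rot: [0.709, 0.705, 0.002, 0.006]
wrist_force: [-0.8, -0.2, 0.1]
width: 0.0851
```

```bash
python3 go.py 0.68 0.1235 0.06 90; python3 snapw.py w7 pb sb
```

```text
t 10.65 tcp [0.6795 0.1157 0.2005] yaw 89.74 q [ 0.09  0.22  1.59 -0.01  1.32  0.1 ] w 0.0851 F [-0.8 -0.2  0.1]
rotvec tool [ 0.0113  0.0045 -0.0045]
cm now axes [ 0.85 -0.11 14.05]  cm after turn [ 0.78  0.05 14.05]
pb [0.6806 0.1253] 0.83
sb [0.489  0.0761] 0.94
```

View pics/w7p.png

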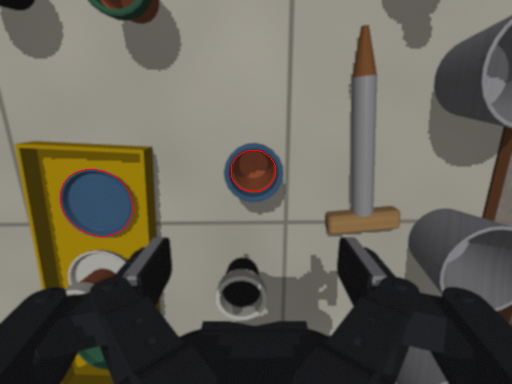

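Call:
send_rows --translation '[[0.8,0,2],[0,0,3.5],[0,0,3.5],[0,0,3],[0,0,2],[0,0,0],[0,0,0]]' --rotation '[[0.01,0.003,-0.004],[0,0,0],[0,0,0],[0,0,0],[0,0,0],[0,0,0],[0,0,0]]' --grip '[0,0,0,0,0,0,0]'

```text
clock: 11.4
tcp_pos: [0.6733, 0.1209, 0.0529]
eef_rot: [0.709, 0.705, -0.001, -0.001]
wrist_force: [0.6, -0.1, 0.4]
width: 0.0853
```

```bash
python3 go.py 0.68 0.124 0.028 90; python3 snapw.py w8 pb
```

```text
t 11.4 tcp [0.6733 0.1209 0.0529] yaw 89.69 q [0.1  0.36 1.69 0.   1.1  0.1 ] w 0.0853 F [ 0.6 -0.1  0.4]
rotvec tool [-0.0025  0.0001 -0.0053]
cm now axes [0.31 0.67 2.49]  cm after turn [0.31 0.67 2.49]
pb [0.6792 0.1266] 0.62
```

View pics/w8p.png

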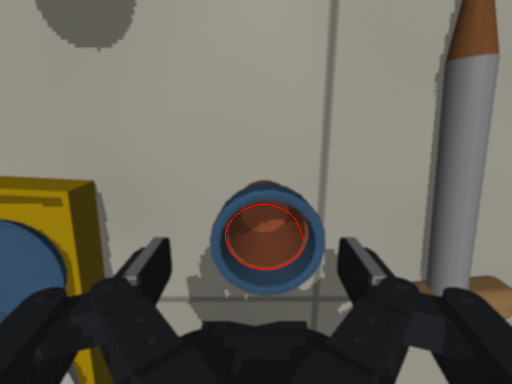

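Call:
send_rows --translation '[[0.3,0.6,1],[0,0,1],[0,0,0.6],[0,0,0],[0,0,0]]' --rotation '[[0,0,0],[0,0,0],[0,0,0],[0,0,0],[0,0,0]]' --grip '[0,0,0,0,0]'

```text
clock: 11.95
tcp_pos: [0.6826, 0.1244, 0.0295]
eef_rot: [0.709, 0.705, 0.002, 0.001]
wrist_force: [0.4, 0.1, 0.7]
width: 0.0854
```

```bash
python3 go.py 0.679 0.124 0.028 90
```

```text
t 11.95 tcp [0.6826 0.1244 0.0295] yaw 89.68 q [0.1  0.4  1.68 0.   1.06 0.11] w 0.0854 F [0.4 0.1 0.7]
rotvec tool [ 0.0048 -0.0008 -0.0056]
cm now axes [-0.04 -0.36  0.15]  cm after turn [-0.04 -0.36  0.15]
```

Call:
send_rows --translation '[[0,-0.3,0],[0,0,0],[0,0,0],[0,0,0],[0,0,0],[0,0,0],[0,0,0]]' --rotation '[[0,0,0],[0,0,0],[0,0,0],[0,0,0],[0,0,0],[0,0,0],[0,0,0]]' --grip '[0,60,120,200,255,255,255]'

```text
clock: 12.65
tcp_pos: [0.6801, 0.1245, 0.0309]
eef_rot: [0.709, 0.705, 0.003, 0.002]
wrist_force: [0.5, 0.8, 0.3]
width: 0.0592
```

Call:
send_rows --translation '[[0,0,-1],[0,0,-2.5],[0,0,-3],[0,0,-3],[0,0,-2],[0,0,0]]' --rotation '[[0,0,0],[0,0,0],[0,0,0],[0,0,0],[0,0,0],[0,0,0]]' --grip '[255,255,255,255,255,255]'

```text
clock: 13.25
tcp_pos: [0.6771, 0.1242, 0.1492]
eef_rot: [0.709, 0.705, 0.0, 0.0]
wrist_force: [1.2, 0.1, -1.4]
width: 0.0594
```

```bash
python3 go.py 0.489 0.0 0.15 90
```

```text
t 13.25 tcp [0.6771 0.1242 0.1492] yaw 89.68 q [0.1  0.26 1.63 0.   1.25 0.11] w 0.0594 F [ 1.2  0.1 -1.4]
rotvec tool [ 0.001  -0.0004 -0.0056]
cm now axes [-12.52 -18.74  -0.1 ]  cm after turn [-12.42 -18.81  -0.08]
```

Call:
send_rows --translation '[[-1.3,-4,0],[-1.3,-4,0],[-1.3,-4,0],[-1.1,-4,0],[0,-2.4,1],[0,0,2],[0,0,2],[0,0,1.5],[0,0,0],[0,0,0]]' --rotation '[[0,0,-0.005],[0,0,0],[0,0,0],[0,0,0],[0,0,0],[0,0,0],[0,0,0],[0,0,0],[0,0,0],[0,0,0]]' --grip '[255,255,255,255,255,255,255,255,255,255]'

```text
clock: 14.25
tcp_pos: [0.4791, 0.0723, 0.0715]
eef_rot: [0.707, 0.707, -0.004, -0.004]
wrist_force: [0.7, -0.3, -1.2]
width: 0.0593
```

```bash
python3 go.py 0.489 0.076 0.04 90; cat > see.py <<'E'
import sys
from h import *
n=sys.argv[1]; x,y,gz=map(float,sys.argv[2:5]); c=cam("wrist"); s=ctrl.read_state()["tcp_pos"]; i=ctrl.snapshot("wrist"); cv2.imwrite(f"pics/{n}.png",i)
i=cv2.resize(i,None,fx=1.5,fy=1.5)
P=lambda X,col:cv2.polylines(i,[np.int32(proj(c,X)*1.5)],True,col)
P(circ(x,y,.016,.045),(0,0,255)); P(circ(s[0],s[1],s[2]+.062-gz,.031),(255,0,255))
cv2.imwrite(f"pics/{n}p.png",i)
E
python3 see.py w9 .489 .076 .0309
```

```text
t 14.25 tcp [0.4791 0.0723 0.0715] yaw 89.97 q [ 0.04 -0.08  2.14  0.    1.09  0.04] w 0.0593 F [ 0.7 -0.3 -1.2]
rotvec tool [-0.012   0.0004 -0.0005]
cm now axes [0.37 1.03 3.14]  cm after turn [0.37 0.99 3.15]
```

View pics/w9p.png

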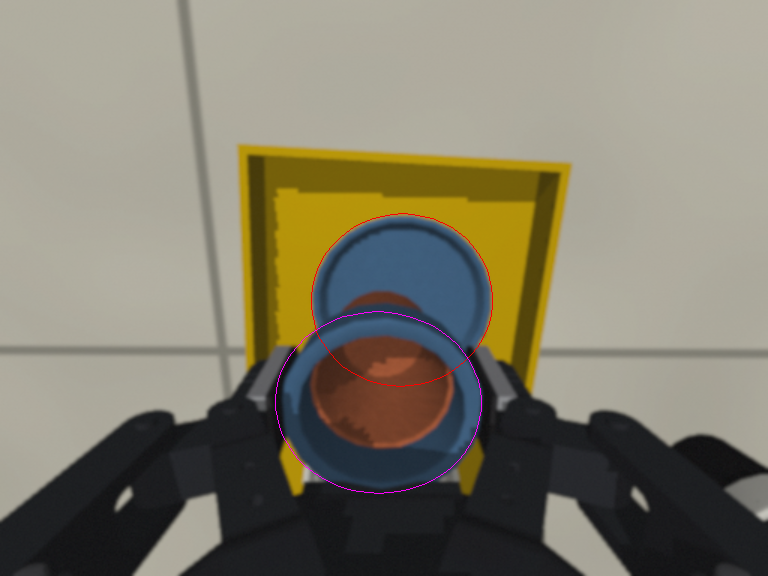

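Call:
send_rows --translation '[[0.3,0.9,0.3],[0,0,0.7],[0,0,0.7],[0,0,0.4],[0,0,0]]' --rotation '[[-0.008,0,0],[0,0,0],[0,0,0],[0,0,0],[0,0,0]]' --grip '[255,255,255,255,255]'

```text
clock: 14.8
tcp_pos: [0.4911, 0.0758, 0.0511]
eef_rot: [0.707, 0.707, 0.0, 0.0]
wrist_force: [0.3, -0.8, -2.3]
width: 0.0596
```

```bash
python3 go.py 0.4885 0.075 0.04 90
```

```text
t 14.8 tcp [0.4911 0.0758 0.0511] yaw 89.99 q [ 0.05 -0.03  2.13 -0.    1.04  0.05] w 0.0596 F [ 0.3 -0.8 -2.3]
rotvec tool [ 0.0011  0.0002 -0.0002]
cm now axes [-0.08 -0.26  1.11]  cm after turn [-0.08 -0.26  1.11]
```

Call:
send_rows --translation '[[0,-0.2,0.4],[0,0,0.4],[0,0,0.1],[0,0,0]]' --rotation '[[0,0,0],[0,0,0],[0,0,0],[0,0,0]]' --grip '[255,255,255,255]'

```text
clock: 15.2
tcp_pos: [0.4887, 0.0757, 0.0412]
eef_rot: [0.707, 0.707, 0.0, 0.0]
wrist_force: [-0.7, -0.3, -1.7]
width: 0.0593
```

Call:
send_rows --translation '[[0,0,0]]' --rotation '[[0,0,0]]' --grip '[255]'

```text
clock: 15.3
tcp_pos: [0.4888, 0.0757, 0.0412]
eef_rot: [0.707, 0.707, 0.0, 0.0]
wrist_force: [0.5, 0.2, -1.4]
width: 0.0596
```

Call:
send_rows --translation '[[0,0,0.3],[0,0,0]]' --rotation '[[0,0,0],[0,0,0]]' --grip '[255,255]'

```text
clock: 15.5
tcp_pos: [0.4901, 0.0757, 0.0401]
eef_rot: [0.707, 0.707, 0.001, 0.001]
wrist_force: [0.3, -0.6, -1.4]
width: 0.0595
```

Call:
send_rows --translation '[[0,0,0.2],[0,0,0]]' --rotation '[[0,0,0],[0,0,0]]' --grip '[255,255]'

```text
clock: 15.7
tcp_pos: [0.4912, 0.0756, 0.04]
eef_rot: [0.707, 0.707, 0.001, 0.002]
wrist_force: [0.4, 0.1, -1.9]
width: 0.0594
```

```bash
python3 see.py w10 .4885 .075 .0309; python3 go.py 0.4885 0.075 0.04 90
```

```text
t 15.75 tcp [0.4912 0.0756 0.0399] yaw 90.0 q [ 0.05 -0.01  2.14 -0.    1.01  0.05] w 0.0595 F [-0.1 -0.  -0.8]
rotvec tool [0.0046 0.0007 0.    ]
cm now axes [-0.06 -0.27 -0.01]  cm after turn [-0.06 -0.27 -0.01]
```

View pics/w10p.png

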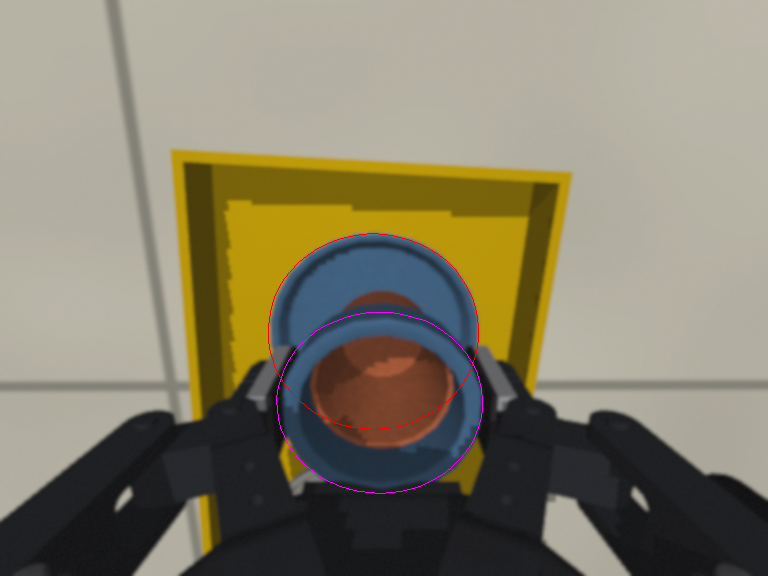

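Call:
send_rows --translation '[[0,-0.2,0.3],[0,0,0.1]]' --rotation '[[0,0,0],[0,0,0]]' --grip '[255,255]'

```text
clock: 15.95
tcp_pos: [0.4915, 0.0755, 0.0397]
eef_rot: [0.707, 0.707, 0.002, 0.003]
wrist_force: [-4.6, 0.4, 4.8]
width: 0.0592
```

Call:
send_rows --translation '[[0,0,0],[0,0,0]]' --rotation '[[0,0,0],[0,0,0]]' --grip '[255,255]'

```text
clock: 16.15
tcp_pos: [0.4915, 0.0755, 0.0398]
eef_rot: [0.707, 0.707, 0.002, 0.003]
wrist_force: [0.4, 0.4, 0.7]
width: 0.0597
```

In contact at the expected height (z 0.0398). I'll release, then rise toward the green pot.

Call:
send_rows --translation '[[0,0,0],[0,0,0],[0,0,0],[0,0,0],[0,0,0],[0,0,-1],[0,0,-3],[0,0,-4],[0,0,-4],[0,0,-2.5],[0,0,0],[0,0,0]]' --rotation '[[0,0,0],[0,0,0],[0,0,0],[0,0,0],[0,0,0],[0,0,0],[0,0,0],[0,0,0],[0,0,0],[0,0,0],[0,0,0],[0,0,0]]' --grip '[200,120,60,0,0,0,0,0,0,0,0,0]'

```text
clock: 17.35
tcp_pos: [0.4893, 0.0757, 0.1915]
eef_rot: [0.707, 0.707, 0.002, 0.003]
wrist_force: [-0.3, 0.5, -0.7]
width: 0.0851
```

```bash
python3 see.py w11 .4885 .075 .0309; python3 go.py 0.56 0.285 0.18 90
```

```text
t 17.4 tcp [0.4894 0.0757 0.1914] yaw 90.01 q [ 0.05 -0.2   2.03 -0.    1.3   0.05] w 0.0856 F [ 0.3 -0.4  1.6]
rotvec tool [0.0075 0.001  0.0002]
cm now axes [20.93  7.06  1.18]  cm after turn [20.93  7.06  1.14]
```

View pics/w11.png

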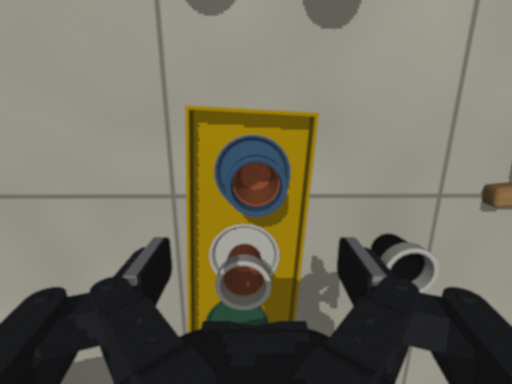

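Call:
send_rows --translation '[[4,1.4,0.2],[4,1.4,0.2],[4,1.4,0.2],[4,1.4,0.2],[4,1.4,0.2],[0,0,0],[0,0,0]]' --rotation '[[0.004,0,0],[0,0,0],[0,0,0],[0,0,0],[0,0,0],[0,0,0],[0,0,0]]' --grip '[0,0,0,0,0,0,0]'

```text
clock: 18.1
tcp_pos: [0.5559, 0.28, 0.1647]
eef_rot: [0.708, 0.706, -0.009, -0.003]
wrist_force: [-0.5, -0.8, 0.8]
width: 0.0854
```

```bash
python3 go.py 0.56 0.297 0.028 90; python3 snapw.py w12 pg bb
```

```text
t 18.1 tcp [0.5559 0.28   0.1647] yaw 89.8 q [ 0.38  0.12  1.76 -0.    1.27  0.39] w 0.0854 F [-0.5 -0.8  0.8]
rotvec tool [-0.0172  0.0092 -0.0035]
cm now axes [ 1.83  0.64 13.64]  cm after turn [ 1.7   0.41 13.67]
pg [0.5615 0.2988] 0.86
bb [0.4368 0.3118] 0.83
```

View pics/w12p.png

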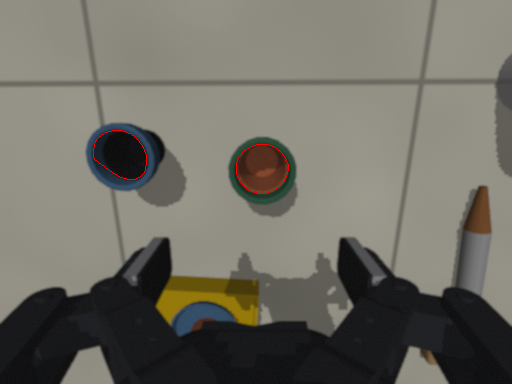

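Call:
send_rows --translation '[[1.7,0.5,1],[0,0,3],[0,0,3],[0,0,2.5],[0,0,1],[0,0,0],[0,0,0]]' --rotation '[[-0.01,0.006,-0.003],[0,0,0],[0,0,0],[0,0,0],[0,0,0],[0,0,0],[0,0,0]]' --grip '[0,0,0,0,0,0,0]'

```text
clock: 18.85
tcp_pos: [0.5583, 0.2885, 0.0553]
eef_rot: [0.711, 0.704, -0.005, -0.002]
wrist_force: [-1.0, -0.5, 0.6]
width: 0.0853
```

```bash
python3 go.py 0.561 0.2975 0.028 90; python3 snapw.py w13 pg
```

```text
t 18.85 tcp [0.5583 0.2885 0.0553] yaw 89.45 q [ 0.39  0.25  1.82 -0.    1.08  0.4 ] w 0.0853 F [-1.  -0.5  0.6]
rotvec tool [-0.0091  0.0047 -0.0097]
cm now axes [0.92 0.29 2.72]  cm after turn [0.9  0.27 2.73]
pg [0.5604 0.2996] 0.64
```

View pics/w13p.png

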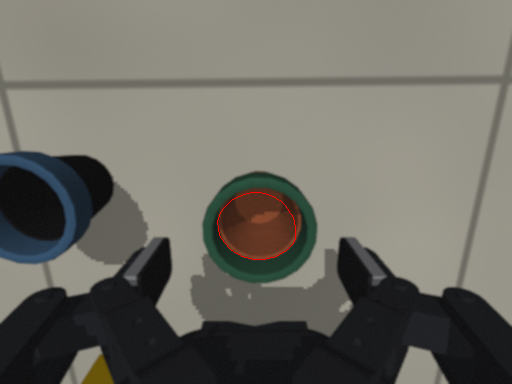

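Call:
send_rows --translation '[[0.9,0.1,0.8],[0,0,1.1],[0,0,0.6],[0,0,0],[0,0,0]]' --rotation '[[-0.008,0.004,-0.008],[0,0,0],[0,0,0],[0,0,0],[0,0,0]]' --grip '[0,0,0,0,0]'

```text
clock: 19.4
tcp_pos: [0.5621, 0.2997, 0.0326]
eef_rot: [0.707, 0.707, 0.003, 0.001]
wrist_force: [-0.2, 1.2, 0.5]
width: 0.0854
```

```bash
python3 go.py 0.560 0.2975 0.028 90
```

```text
t 19.4 tcp [0.5621 0.2997 0.0326] yaw 89.97 q [ 0.41  0.28  1.82 -0.    1.03  0.41] w 0.0854 F [-0.2  1.2  0.5]
rotvec tool [ 0.0065 -0.0026 -0.0005]
cm now axes [-0.22 -0.21  0.46]  cm after turn [-0.22 -0.21  0.46]
```

Call:
send_rows --translation '[[-0.2,-0.2,0.3],[0,0,0],[0,0,0],[0,0,0],[0,0,0],[0,0,0],[0,0,0]]' --rotation '[[0.003,0,0],[0,0,0],[0,0,0],[0,0,0],[0,0,0],[0,0,0],[0,0,0]]' --grip '[0,60,120,200,255,255,255]'

```text
clock: 20.1
tcp_pos: [0.5607, 0.2976, 0.0304]
eef_rot: [0.707, 0.707, 0.003, 0.001]
wrist_force: [0.4, -0.0, 0.2]
width: 0.0604
```

Call:
send_rows --translation '[[0,0,-1],[0,0,-2.5],[0,0,-3],[0,0,-3],[0,0,-3],[0,0,-1.5],[0,0,0]]' --rotation '[[0,0,0],[0,0,0],[0,0,0],[0,0,0],[0,0,0],[0,0,0],[0,0,0]]' --grip '[255,255,255,255,255,255,255]'

```text
clock: 20.8
tcp_pos: [0.5581, 0.2963, 0.1754]
eef_rot: [0.707, 0.707, 0.0, -0.0]
wrist_force: [0.8, 0.5, -0.3]
width: 0.0597
```

```bash
python3 go.py 0.467 -0.139 0.17 90
```

```text
t 20.8 tcp [0.5581 0.2963 0.1754] yaw 89.97 q [0.4  0.12 1.75 0.   1.27 0.4 ] w 0.0597 F [ 0.8  0.5 -0.3]
rotvec tool [ 0.0001 -0.001  -0.0006]
cm now axes [-43.54  -9.09   0.5 ]  cm after turn [-43.53  -9.11   0.54]
```

Call:
send_rows --translation '[[-4,-0.9,0],[-4.3,-0.9,0],[-4.3,-0.9,0],[-4.3,-0.9,0],[-4.3,-0.9,0],[-4.3,-0.9,0],[-4.3,-0.9,0],[-4.3,-0.9,0],[-4.3,-0.9,0],[-4,-0.9,0],[0,0,0],[0,0,0]]' --rotation '[[0,0,0],[0,0,0],[0,0,0],[0,0,0],[0,0,0],[0,0,0],[0,0,0],[0,0,0],[0,0,0],[0,0,0],[0,0,0],[0,0,0]]' --grip '[255,255,255,255,255,255,255,255,255,255,255,255]'

```text
clock: 22.0
tcp_pos: [0.4551, -0.1414, 0.1562]
eef_rot: [0.706, 0.708, -0.007, -0.01]
wrist_force: [0.3, 0.5, -1.8]
width: 0.0603
```

```bash
python3 go.py 0.467 -0.139 0.075 90
```

```text
t 22.0 tcp [ 0.4551 -0.1414  0.1562] yaw 90.12 q [-0.41 -0.19  2.09 -0.01  1.27 -0.41] w 0.0603 F [ 0.3  0.5 -1.8]
rotvec tool [-0.0242 -0.0041  0.0022]
cm now axes [0.2  1.38 8.09]  cm after turn [0.24 1.19 8.12]
```

Call:
send_rows --translation '[[0.2,1.2,1],[0,0,2.5],[0,0,2.5],[0,0,1.5],[0,0,0],[0,0,0]]' --rotation '[[-0.018,-0.003,0.002],[0,0,0],[0,0,0],[0,0,0],[0,0,0],[0,0,0]]' --grip '[255,255,255,255,255,255]'

```text
clock: 22.6
tcp_pos: [0.4659, -0.1324, 0.0744]
eef_rot: [0.704, 0.71, -0.002, -0.006]
wrist_force: [0.1, -0.4, -1.0]
width: 0.06
```

```bash
python3 go.py 0.467 -0.139 0.04 90; python3 see.py w14 .467 -.139 .0304
```

```text
t 22.6 tcp [ 0.4659 -0.1324  0.0744] yaw 90.45 q [-0.39 -0.08  2.14  0.    1.1  -0.4 ] w 0.06 F [ 0.1 -0.4 -1. ]
rotvec tool [-0.011  -0.0048  0.0079]
cm now axes [-0.68  0.14  3.43]  cm after turn [-0.66  0.11  3.44]
```

View pics/w14p.png

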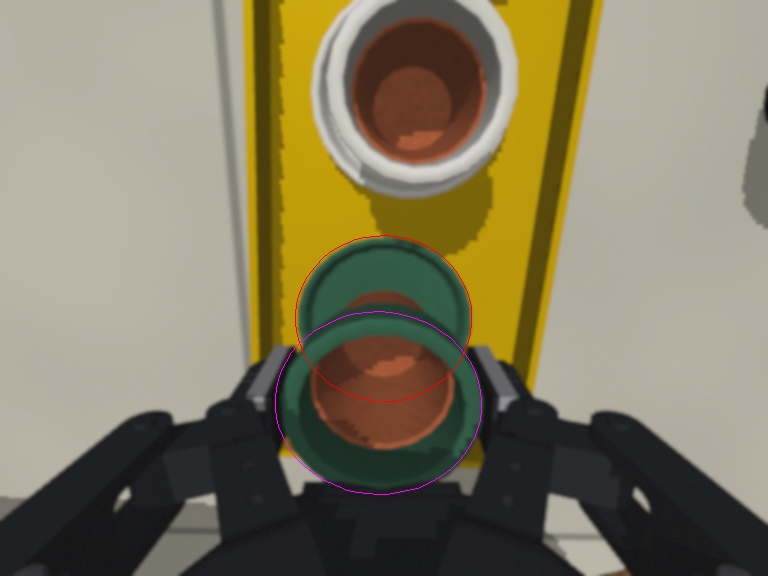

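Call:
send_rows --translation '[[-0.6,0.1,0.5],[0,0,0.8],[0,0,0.8],[0,0,0.5],[0,0,0]]' --rotation '[[-0.008,-0.004,0],[0,0,0],[0,0,0],[0,0,0],[0,0,0]]' --grip '[255,255,255,255,255]'

```text
clock: 23.15
tcp_pos: [0.469, -0.1392, 0.0491]
eef_rot: [0.704, 0.71, 0.0, 0.001]
wrist_force: [-1.1, 1.1, -1.3]
width: 0.0599
```

```bash
python3 go.py 0.467 -0.139 0.0395 90
```

```text
t 23.15 tcp [ 0.469  -0.1392  0.0491] yaw 90.49 q [-0.4  -0.04  2.15 -0.    1.03 -0.41] w 0.0599 F [-1.1  1.1 -1.3]
rotvec tool [0.0027 0.0015 0.0085]
cm now axes [ 0.02 -0.2   0.96]  cm after turn [ 0.02 -0.2   0.96]
```

Call:
send_rows --translation '[[0,-0.2,0.4],[0,0,0.3],[0,0,0.2],[0,0,0],[0,0,0]]' --rotation '[[0,0,0],[0,0,0],[0,0,0],[0,0,0],[0,0,0]]' --grip '[255,255,255,255,255]'

```text
clock: 23.65
tcp_pos: [0.467, -0.1394, 0.0395]
eef_rot: [0.704, 0.71, 0.0, 0.002]
wrist_force: [-0.5, 0.4, -0.6]
width: 0.0603
```

Call:
send_rows --translation '[[0,-0.1,0.3],[0,0,0]]' --rotation '[[0,0,0],[0,0,0]]' --grip '[255,255]'

```text
clock: 23.85
tcp_pos: [0.468, -0.1402, 0.0401]
eef_rot: [0.704, 0.71, 0.001, 0.003]
wrist_force: [0.4, 0.7, -1.9]
width: 0.0599
```

Call:
send_rows --translation '[[0,0,0.2],[0,0,0],[0,0,0],[0,0,0],[0,0,0],[0,0,0],[0,0,0],[0,0,-1],[0,0,-3],[0,0,-4],[0,0,-4],[0,0,-3]]' --rotation '[[0,0,0],[0,0,0],[0,0,0],[0,0,0],[0,0,0],[0,0,0],[0,0,0],[0,0,0],[0,0,0],[0,0,0],[0,0,0],[0,0,0]]' --grip '[255,255,200,120,60,0,0,0,0,0,0,0]'

```text
clock: 25.05
tcp_pos: [0.4639, -0.1384, 0.1896]
eef_rot: [0.704, 0.71, -0.001, -0.002]
wrist_force: [1.5, -0.0, 0.2]
width: 0.0852
```

Call:
send_rows --translation '[[-3,0,-3],[-4,0,0],[-4,0,0],[-4,0,0],[-4,0,0],[-4,0,0],[0,0,0],[0,0,0]]' --rotation '[[0,0,0],[0,0,0],[0,0,0],[0,0,0],[0,0,0],[0,0,0],[0,0,0],[0,0,0]]' --grip '[0,0,0,0,0,0,0,0]'

```text
clock: 25.85
tcp_pos: [0.4697, -0.3784, 0.2383]
eef_rot: [0.703, 0.711, 0.002, 0.009]
wrist_force: [-0.3, 0.1, -0.2]
width: 0.0856
```

```bash
python3 - <<'E'
from h import *
t=ctrl.snapshot("top");s=ctrl.snapshot("scene");cv2.imwrite("pics/tf.png",t)
cv2.imwrite("pics/tf2.png",cv2.resize(t[125:255,125:390],None,fx=3,fy=3,interpolation=cv2.INTER_CUBIC));cv2.imwrite("pics/sf.png",cv2.resize(s[90:270,80:400],None,fx=2.5,fy=2.5,interpolation=cv2.INTER_CUBIC))
c=cam("top")
i=cv2.resize(t,None,fx=6,fy=6,interpolation=cv2.INTER_CUBIC)
for n,(x,y) in dict(b=(.4844,.076),w=(.474,-.0316),g=(.4628,-.1392)).items():
    cv2.polylines(i,[np.int32((proj(c,circ(x,y,.016,.045))+.5)*6)],True,(0,0,255))
    cv2.polylines(i,[np.int32((proj(c,circ(x,y,.071,.031))+.5)*6)],True,(255,0,255))
cv2.imwrite("pics/tf3.png",i[185*6:250*6,205*6:335*6])
print(ctrl.read_state()["tcp_pos"])
E
```

```text
[ 0.46994351 -0.37743838  0.23822885]
```

View pics/tf2.png

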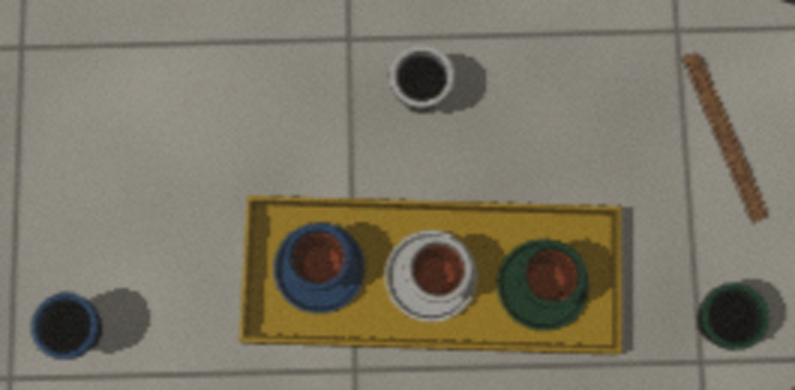

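View pics/tf3.png

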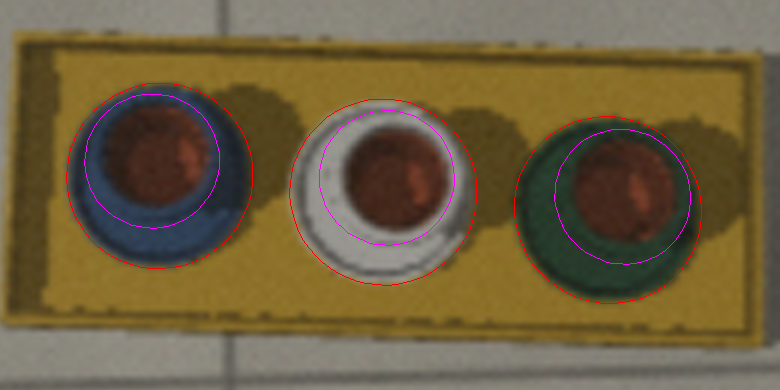

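View pics/sf.png

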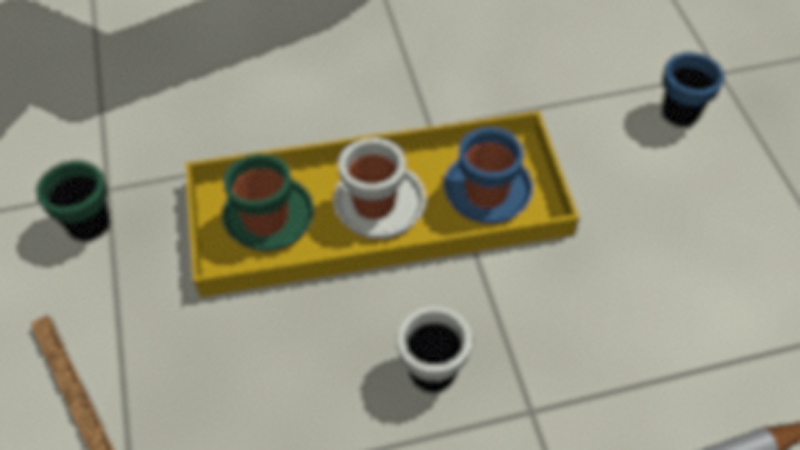

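```bash
python3 - <<'E'
from wf import *
t=cv2.imread("pics/tf.png");c=cam("top");ms=masks(t,4)
s=cv2.cvtColor(cv2.resize(t,None,fx=4,fy=4,interpolation=cv2.INTER_CUBIC),cv2.COLOR_BGR2HSV)
ms["terr"]=cv2.morphologyEx(((((s[...,0]<14)|(s[...,0]>175))&(s[...,1]>80))*255).astype(np.uint8),cv2.MORPH_OPEN,np.ones((5,5)))
for n,xy in dict(b=(.4844,.076),w=(.474,-.0316),g=(.4628,-.1392)).items():
    a,b,_=wfit(c,ms,"terr",xy,[(.071,.0245)],13,4)
    print(n,"pot-saucer0 mm",np.round((a-xy)*1000,1),round(b,2))
for n,xy in dict(Kw=(.6584,-.0263),Kb=(.4305,.309),Kg=(.425,-.306)).items():
    a,b,_=wfit(c,ms,"dark",xy,MOUTH,10,4); print(n,np.round((a-xy)*1000,1),round(b,2))
E
```

```text
b pot-saucer0 mm [ 2.7 -2.7] 0.85
w pot-saucer0 mm [-0.8 -4.9] 0.86
g pot-saucer0 mm [ 2.6 -1.4] 0.86
Kw [-0.1  0. ] 0.75
Kb [-0.4  0.2] 0.93
Kg [-0.3 -0.5] 1.0
```

```bash
python3 -c "
from station import ctrl
print(ctrl.finish_job())"
```

```text
the job is handed in; nothing more can be done
None
```

I set each terracotta pot down by its collar onto the saucer matching its rim and handed the job in at about 26 s. No verdict was reported.

- **Centring:** The final top picture puts the pots about 4 mm (blue), 5 mm (white) and 3 mm (green) from where the saucers lay at the start. The limit is 12 mm. I did not re-measure the saucers at the end. The white one may have slid a few mm along with its pot.
- **Seating and uprightness:** All three pots and the saucers look upright and flat in the final pictures. The heights where descent stopped were within about 1 mm of those expected for a seated pot. I judged tilt only by eye.
- **Contact force:** It clearly showed contact when setting down white and blue (about 5 N). For green the force stayed within noise, so I went by the tool no longer descending at the expected height.
- **Black pots:** All three measure within 1 mm of their starting positions and stand upright.
- **Arm:** It ended clear of everything, with the gripper open.
- **Camera disagreement:** The top and wrist cameras differed by about 4 mm in x throughout. I used the wrist camera for grasping and placing because it matched the tool position better.

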